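Park the plunger of the insert jig in its rest notch

TASK

On the bench stand two small blue jigs, each locked by a spring plunger with a black T-handle. On the jig that carries the rectangular steel mould insert, pull the plunger straight up, twist it clockwise (seen from above) past the ridge and let it settle into its rest notch, so that it stays retracted when you let go. Leave the plunger of the other jig, with the round bushing, engaged as it is, and mind the tall mould half standing on the bench.

Things in the scene. Friction and masses are not known exactly. Their poses are not given: they have to be found in the camera images.
- insert_jig_grip (a point): Centre of the black T-handle on the jig with the steel insert (36 x 50 x 25 mm block, top 46 mm above the bench, 68 mm along the point's +y). The handle is a level bar 52 mm long (point x), 15 wide (y), 22 high, its centre 81 mm above the bench while engaged; it rises and turns with the plunger. Below it a steel crown, 24 mm in radius, top 49.5 mm above the bench: keep fingers above it
- insert_jig_pull (a joint): How far that plunger is pulled up, in m: 0 engaged, stop 0.034. Spring: 5 N down at 0 plus 200 N/m. A cross pin on the shaft must be lifted over 0.020 (best 0.027) to leave its slot; only then does the handle turn, clockwise from above, 0 to 1.5 rad, light friction. Past a ridge at 0.4 rad the wide rest notch takes the pin anywhere from 0.75 to 1.45 rad (best 1.1); there it reads about 0.015
- bushing_jig_grip (a point): Centre of the like T-handle, same sizes and axes, on the other jig, which carries an upright round steel bushing (32 mm across, 34 high, top 55 mm above the bench); leave it engaged. Both jigs are blue, 72 x 135 mm, fixed to the bench, about 0.16 m apart, side by side, loads towards the robot; which one is on the left varies
- mould_half: Obstacle, fixed: a heavy grey mould plate standing upright on the bench to the left of the jigs, 206 mm wide (y axis), 75 mm thick with its studs (x, from 37 mm before to 37 mm behind the origin), 262 mm high, with a T-bar on top that reaches 385 mm above the bench. Origin at the middle of its foot. Pass it over its top or between it and the base

How it is judged (in metres and radians):
On the way:
1. the insert jig's plunger is pulled clear of its slot (value of joint insert_jig_pull above 0.0185 m), for 0.1 s.
At the end, for the whole second after the job is handed in: The insert jig's plunger rests in its notch (pulled 12.5 to 17.5 mm, holding by itself); the bushing jig's handle is within 6 mm of where it was (value of joint insert_jig_pull between 0.0125 and 0.0175 m and distance of bushing_jig_grip from where it was at the start of the episode below 0.006 m); the robot touches nothing.
It fails at once if the bushing jig's plunger is pulled (distance of bushing_jig_grip from where it was at the start of the episode above 0.008 m).
It also fails if it takes over 45 s, if anything falls off the work surface, if the arm or the gripper's body presses on something with over 40 N, if the wrist force passes 120 N, or if a joint passes its speed limit or range.

ROBOT

A 7-joint arm with a two-finger parallel gripper is mounted at the origin on the work surface; the furniture and walls round the work are solid. World frame = base frame: x ahead of the robot, y to its left, z up, the work surface at z = 0. Lengths are in m, angles in degrees, forces in N, time in s.
With the tool pointing down it reaches from about 0.425 to 0.875 m from the base axis. Payload 4.7 kg.
Tool frame: the origin (TCP) lies at the centre of the arm's flange, where the gripper is bolted on; the fingertips stand 182 mm ahead of it and the grasp point (between the pads) lies 164 mm ahead of it; z points along the fingers, x is the direction in which the jaws open and shut, and the axes are right-handed (so a half turn about z gives the same grasp; the last joint's range is limited). The gripper opens to 87 mm and grips with 3 to 60 N. Pads are 19 mm wide; open, the fingers measure 117 mm over their backs; the gripper's body (75 mm by 190 mm) begins 51 mm behind the grasp point.
Start: joints at [-65.827, 18.392, -4.016, 83.108, 1.295, 78.541, -3.26], TCP at [0.258, 0.597, 0.405] pointing down, gripper open.
Joint ranges: [-163.93, 163.93], [-17.29, 119.83], [-79.2, 71.16], [3.27, 140.29], [-89.18, 269.18], [5.43, 117.66], [-154.24, 154.24]. Speed limits (degrees/s): [147.25, 147.25, 180, 180, 180, 180, 180].

INTERFACE

Orientations are given as [roll, pitch, yaw] about the fixed x, y, z axes, in that order (R = Rz(yaw) Ry(pitch) Rx(roll)).
In Python, from cell import env gives the robot as it stands. The module is installed in compiled form; this text tells all that it offers.
- The arm moves only by the tool carry_out, never from a script. Its argument "increments" is a list of rows, each a list of 5 numbers: the shift along the world's x, y, z in m, then the turn about the world's z in degrees, then the gripper's target within -1 to 1 (shut at 1, half-way at 0, fully open at -1). In form: [[dx, dy, dz, spin, jaw], ...]. A call has 1 to 20 rows; each row is the pose to reach, as a shift and turn from the pose commanded when the call began; what a row does not reach only later rows make up. A row lasts 1/10 s, in which the tool goes at most 50 mm and 8.59 degrees, less where a joint would pass 70% of its speed; a pose out of reach is approached as far as the arm can. A call with a gripper value outside its range is refused whole. The fingers move at their own pace and stop on an object; "grip_force" is the grip in N (left out, the last holds). Time passes only in rows, so rows that repeat a pose let the fingers close. It gives the time, the measured TCP pose, the force and the opening at its end, in the units of the state.
- env.get_obs(): the state, without advancing time (a new reading comes with each control period).
- env.read_camera(name): name is "scene" or "top"; returns (picture, depth): 384x512x3 uint8, red, green, blue; 384x512 float32, m along the optical axis (not along the pixel's ray), 0 where there is no reading.
- env.get_calibration(name): a dict with "K" (3x3 intrinsics, pixels), "camera_from_world" (4x4, takes a point from world to camera coordinates). Camera axes: x right, y down, z forward; pixel columns grow to the right and rows downward; lengths in m; the calibration is good to about 2 mm. A picture is of the moment at which its call begins. get_calibration takes no time and is no camera call.
- env.sign_off(): hands the job in, once; it reports no verdict.
The state is a dict: "time_s": time; "qpos": joint angles; "joint_velocities": joint speeds; "effort": joint torques, N m; "tool_pos": TCP position; "tool_rot": TCP orientation; "force": force on the tool from outside, world axes, zero at the start; "wrist_torque": the same for the moment, N m; "grip_width": finger opening in m.
Only numpy, scipy, OpenCV 4.12 (cv2) and the standard library are available. Lean on these libraries where they do the work, as an engineer would, in place of code of your own. Each camera call takes 0.05 s, during which the arm holds its last target.

## Working session

There is one attempt and no reset: what is moved stays moved. The work goes in short steps, Python scripts to look and compute and a tool call to move; the robot and the scene stay as the last step left them, time stands still between calls to the robot, and variables do not carry over. Pictures are saved under pics/ and viewed, and the job is handed in when it is done.

Besides the shell and the picture viewer there is one more tool, called after "Call:" as name(argument=value, ...), one argument or row to a line, values as JSON. carry_out: Moves the arm, as the interface text tells. Its arguments: {"type":"object","properties":{"increments":{"type":"array"},"grip_force":{"type":"number"}},"required":["increments"]}

```bash
mkdir -p pics; python3 - <<'E'
from cell import env
import cv2,numpy as np
o=env.get_obs();print({k:np.round(v,3) for k,v in o.items()})
for n in("scene","top"):
    p,d=env.read_camera(n);cv2.imwrite(f"pics/{n}0.png",cv2.cvtColor(p,cv2.COLOR_RGB2BGR));np.save(f"{n}0.npy",d)
    c=env.get_calibration(n);print(n,np.round(c["K"],1),np.round(c["camera_from_world"],3))
E
```

```text
{'time_s': np.float64(0.0), 'qpos': array([-65.827,  18.44 ,  -4.014,  83.175,   1.295,  78.539,  -3.26 ]), 'joint_velocities': array([-0.038, -0.05 ,  0.052,  0.05 , -0.003, -0.064, -0.019]), 'effort': array([-0.0000e+00, -4.9129e+01, -4.0400e-01, -3.1253e+01, -6.4000e-02,
        4.4000e-02,  0.0000e+00]), 'tool_pos': array([0.258, 0.596, 0.404]), 'tool_rot': array([1.79994e+02, 1.09000e-01, 6.66360e+01]), 'force': array([ 0.076, -0.936,  0.494]), 'wrist_torque': array([ 0.05 ,  0.015, -0.07 ]), 'grip_width': np.float64(0.087)}
scene [[363.4   0.  251.6]
 [  0.  363.4 190. ]
 [  0.    0.    1. ]] [[-0.844 -0.536 -0.009  0.279]
 [-0.407  0.651 -0.64   0.396]
 [ 0.349 -0.537 -0.768  0.623]
 [ 0.     0.     0.     1.   ]]
top [[421.9   0.  263.6]
 [  0.  421.9 185.1]
 [  0.    0.    1. ]] [[ 0.062 -0.998  0.004 -0.265]
 [-0.974 -0.061 -0.219  0.469]
 [ 0.219  0.01  -0.976  0.93 ]
 [ 0.     0.     0.     1.   ]]
```

View pics/scene0.png

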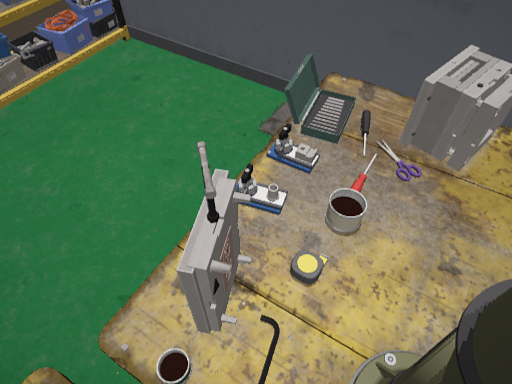

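View pics/top0.png

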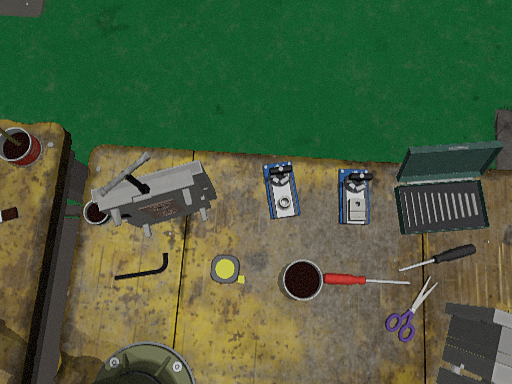

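```bash
cat > h.py <<'E'
from cell import env
import cv2,numpy as np
def world(n,u,v,z):
    c=env.get_calibration(n);K=c["K"];T=c["camera_from_world"];R=T[:3,:3];t=T[:3,3]
    o=-R.T@t;r=R.T@np.linalg.inv(K)@np.array([u,v,1.]);return o+r*(z-o[2])/r[2]
def proj(n,p):
    c=env.get_calibration(n);q=c["camera_from_world"]@np.r_[p,1];q=c["K"]@q[:3];return q[:2]/q[2]
def dep(n,d,u,v):
    c=env.get_calibration(n);T=c["camera_from_world"];q=np.linalg.inv(c["K"])@np.array([u,v,1.])*d[v,u];return T[:3,:3].T@(q-T[:3,3])
E
python3 - <<'E'
from h import *
i=cv2.imread("pics/top0.png")[155:230,250:385];cv2.imwrite("pics/topc.png",cv2.resize(i,None,fx=5.9,fy=5.9,interpolation=cv2.INTER_CUBIC))
i=cv2.imread("pics/scene0.png")[115:215,225:335];cv2.imwrite("pics/scenec.png",cv2.resize(i,None,fx=6,fy=6,interpolation=cv2.INTER_CUBIC))
E
```

```text
(no output)
```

View pics/topc.png

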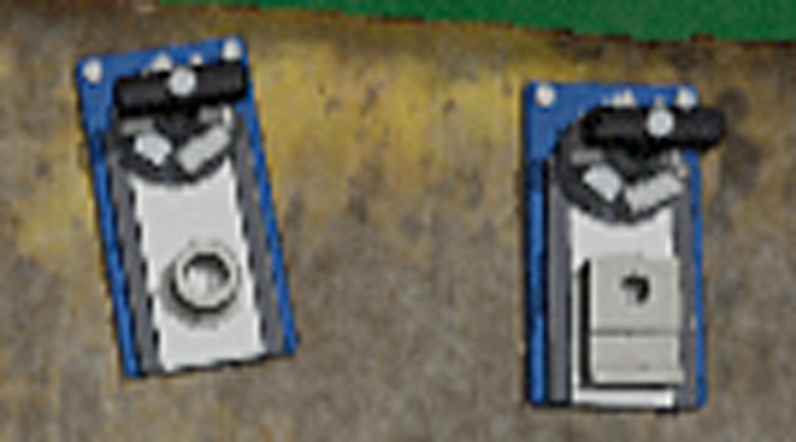

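View pics/scenec.png

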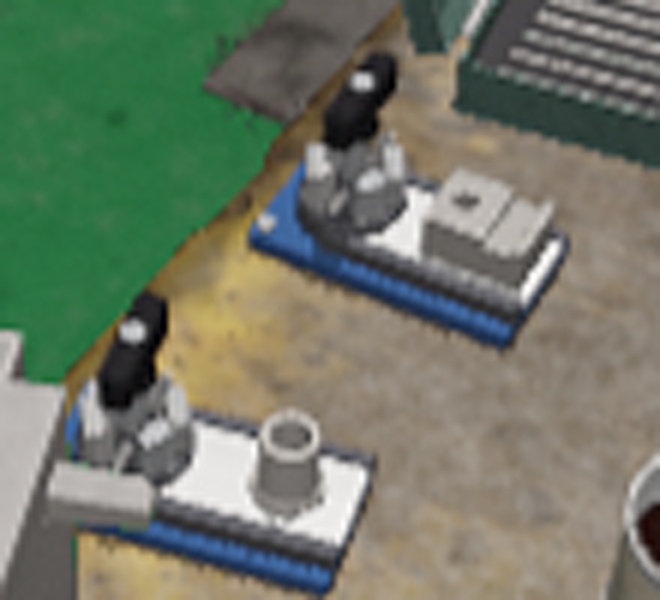

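```bash
python3 - <<'E'
from h import *
np.set_printoptions(precision=4,suppress=True)
d=np.load("top0.npy");ds=np.load("scene0.npy")
T=lambda x,y:(250+(x+.5)/5.9-.5,155+(y+.5)/5.9-.5)
S=lambda x,y:(225+x/6-.4,115+y/6-.4)
print("dot top",world("top",*T(660,122),.092),"scene",world("scene",*S(362,80),.092))
for z in(.081,.092):
  a=world("top",*T(583,125),z);b=world("top",*T(725,128),z);print("ends",a,b,(a+b)/2,np.hypot(*(a-b)[:2]))
c=[world("top",*T(*p),.046) for p in((590,257),(683,258),(683,385),(590,382))];c=np.array(c);print(c,c.mean(0))
print("jig corners z~.01",[world("top",*T(*p),.012) for p in((528,82),(705,85),(706,408),(526,406))])
print("bush dot",world("top",*T(182,80),.092),world("scene",*S(133,330),.092), "bushing", world("top",*T(205,278),.055))
for u,v in((361,175),(362,175),(362,176),(356,176),(366,176),(357,205),(361,174)): print(u,v,dep("top",d,u,v))
for u,v in((285,128),(284,131),(286,127)): print(u,v,dep("scene",ds,u,v))
# black handle points by height
m=[dep("top",d,u,v) for v in range(160,190) for u in range(340,380) if d[v,u]>0];m=np.array(m);m=m[m[:,2]>.08];print(len(m),m.mean(0),m.min(0),m.max(0)); print(cv2.minAreaRect((m[:,:2]*1000).astype(np.float32)))
E
```

```text
dot top [ 0.5122 -0.4541  0.092 ] scene [ 0.5115 -0.4539  0.092 ]
ends [ 0.512 -0.427  0.081] [ 0.5143 -0.4817  0.081 ] [ 0.5131 -0.4543  0.081 ] 0.05471549801453528
ends [ 0.5092 -0.4248  0.092 ] [ 0.5114 -0.4789  0.092 ] [ 0.5103 -0.4519  0.092 ] 0.05406861423880575
[[ 0.4676 -0.4375  0.046 ]
 [ 0.4694 -0.4743  0.046 ]
 [ 0.4189 -0.4747  0.046 ]
 [ 0.4178 -0.4384  0.046 ]] [ 0.4434 -0.4562  0.046 ]
jig corners z~.01 [array([ 0.547 , -0.4173,  0.012 ]), array([ 0.5503, -0.4908,  0.012 ]), array([ 0.4154, -0.4921,  0.012 ]), array([ 0.4117, -0.4196,  0.012 ])]
bush dot [ 0.5173 -0.2715  0.092 ] [ 0.5154 -0.2715  0.092 ] bushing [ 0.448  -0.2857  0.055 ]
361 175 [ 0.5125 -0.453   0.0927]
362 175 [ 0.5127 -0.4552  0.0926]
362 176 [ 0.5101 -0.455   0.0939]
356 176 [ 0.5095 -0.4418  0.0926]
366 176 [ 0.5107 -0.464   0.0935]
357 205 [ 0.4575 -0.4609  0.0191]
361 174 [ 0.5146 -0.4527  0.0938]
285 128 [ 0.5096 -0.4504  0.0951]
284 131 [ 0.5072 -0.4411  0.0926]
286 127 [ 0.5096 -0.456   0.0945]
172 [ 0.5098 -0.452   0.0905] [ 0.5028 -0.4781  0.0807] [ 0.5189 -0.4271  0.0959]
((510.8511657714844, -452.63543701171875), (15.443001747131348, 51.01445770263672), 1.6411194801330566)
```

```bash
python3 - <<'E'
from h import *
np.set_printoptions(precision=3,suppress=True)
for n in("top","scene"):
  d=np.load(n+"0.npy");c=env.get_calibration(n);T=c["camera_from_world"]
  v,u=np.mgrid[:384,:512];q=np.stack([u,v,np.ones_like(u)],-1)@np.linalg.inv(c["K"]).T*d[...,None];P=(q-T[:3,3])@T[:3,:3];P=P[d>0]
  P=P[(P[:,2]>.02)]
  for nm,(x0,x1,y0,y1) in dict(lid=(.35,.7,-.85,-.51),mould=(.3,.75,-.1,.6),near=(.38,.65,-.51,-.35)).items():
    m=P[(P[:,0]>x0)&(P[:,0]<x1)&(P[:,1]>y0)&(P[:,1]<y1)]
    print(n,nm,len(m))
    for z in(.03,.06,.1,.13,.16,.2,.25,.3,.35):
      k=m[m[:,2]>z]
      if len(k):print("  >",z,len(k),k.min(0),k.max(0))
E
```

```text
top lid 5196
  > 0.03 3744 [ 0.356 -0.766  0.03 ] [ 0.595 -0.544  0.157]
  > 0.06 2190 [ 0.522 -0.751  0.06 ] [ 0.595 -0.544  0.157]
  > 0.1 1213 [ 0.537 -0.747  0.1  ] [ 0.595 -0.544  0.157]
  > 0.13 676 [ 0.549 -0.747  0.131] [ 0.595 -0.544  0.157]
top mould 6100
  > 0.03 5637 [ 0.349 -0.1    0.03 ] [0.588 0.405 0.387]
  > 0.06 4560 [ 0.349 -0.1    0.06 ] [0.569 0.373 0.387]
  > 0.1 4231 [ 0.349 -0.1    0.1  ] [0.569 0.37  0.387]
  > 0.13 4012 [ 0.349 -0.1    0.13 ] [0.473 0.077 0.387]
  > 0.16 3797 [ 0.349 -0.1    0.16 ] [0.473 0.077 0.387]
  > 0.2 3435 [ 0.349 -0.1    0.2  ] [0.473 0.077 0.387]
  > 0.25 2738 [ 0.372 -0.1    0.25 ] [0.473 0.077 0.387]
  > 0.3 589 [ 0.378 -0.06   0.3  ] [0.451 0.013 0.387]
  > 0.35 515 [ 0.378 -0.06   0.351] [0.451 0.013 0.387]
top near 1200
  > 0.03 695 [ 0.418 -0.478  0.03 ] [ 0.534 -0.427  0.096]
  > 0.06 192 [ 0.501 -0.478  0.067] [ 0.519 -0.427  0.096]
scene lid 2449
  > 0.03 1700 [ 0.363 -0.767  0.03 ] [ 0.597 -0.542  0.155]
  > 0.06 1010 [ 0.524 -0.752  0.06 ] [ 0.597 -0.542  0.155]
  > 0.1 554 [ 0.538 -0.751  0.1  ] [ 0.597 -0.542  0.155]
  > 0.13 238 [ 0.549 -0.746  0.13 ] [ 0.597 -0.543  0.155]
scene mould 7183
  > 0.03 6768 [ 0.348 -0.1    0.03 ] [0.473 0.184 0.387]
  > 0.06 6331 [ 0.348 -0.1    0.06 ] [0.473 0.078 0.387]
  > 0.1 5881 [ 0.348 -0.1    0.1  ] [0.473 0.078 0.387]
  > 0.13 5481 [ 0.348 -0.1    0.13 ] [0.473 0.078 0.387]
  > 0.16 5087 [ 0.348 -0.1    0.16 ] [0.473 0.078 0.387]
  > 0.2 4411 [ 0.348 -0.1    0.2  ] [0.473 0.078 0.387]
  > 0.25 3125 [ 0.371 -0.1    0.25 ] [0.473 0.077 0.387]
  > 0.3 551 [ 0.376 -0.059  0.3  ] [0.453 0.016 0.387]
  > 0.35 488 [ 0.376 -0.059  0.358] [0.453 0.016 0.387]
scene near 858
  > 0.03 555 [ 0.418 -0.478  0.03 ] [ 0.534 -0.425  0.095]
  > 0.06 130 [ 0.502 -0.478  0.062] [ 0.518 -0.425  0.095]
```

```bash
python3 - <<'E'
import numpy as np
p0=np.array([.258,.597])
r=[]
for i,a in enumerate(np.arange(66.6,-42,-4.3)[1:]):
    f=(i+1)/25; R=.65+.034*f
    r.append([round(float(R*np.cos(np.radians(a))-p0[0]),3),round(float(R*np.sin(np.radians(a))-p0[1]),3),.22,round(-65.3*f,1)])
    print(i,r[-1])
E
```

```text
0 [0.045, -0.02, 0.22, -2.6]
1 [0.088, -0.043, 0.22, -5.2]
2 [0.129, -0.07, 0.22, -7.8]
3 [0.169, -0.099, 0.22, -10.4]
4 [0.206, -0.132, 0.22, -13.1]
5 [0.24, -0.167, 0.22, -15.7]
6 [0.272, -0.205, 0.22, -18.3]
7 [0.301, -0.245, 0.22, -20.9]
8 [0.327, -0.287, 0.22, -23.5]
9 [0.35, -0.331, 0.22, -26.1]
10 [0.37, -0.377, 0.22, -28.7]
11 [0.386, -0.425, 0.22, -31.3]
12 [0.398, -0.473, 0.22, -34.0]
13 [0.407, -0.522, 0.22, -36.6]
14 [0.412, -0.572, 0.22, -39.2]
15 [0.413, -0.623, 0.22, -41.8]
16 [0.411, -0.673, 0.22, -44.4]
17 [0.405, -0.723, 0.22, -47.0]
18 [0.395, -0.773, 0.22, -49.6]
19 [0.381, -0.822, 0.22, -52.2]
20 [0.363, -0.87, 0.22, -54.9]
21 [0.342, -0.916, 0.22, -57.5]
22 [0.318, -0.961, 0.22, -60.1]
23 [0.29, -1.004, 0.22, -62.7]
24 [0.259, -1.045, 0.22, -65.3]
```

Call:
carry_out(
  increments=[
    [0,0,0.04,0,-1],
    [0,0,0.08,0,-1],
    [0,0,0.12,0,-1],
    [0,0,0.16,0,-1],
    [0,0,0.19,0,-1],
    [0,0,0.22,0,-1],
    [0.03,-0.013,0.22,-2,-1],
    [0.045,-0.02,0.22,-2.6,-1],
    [0.088,-0.043,0.22,-5.2,-1],
    [0.129,-0.07,0.22,-7.8,-1],
    [0.169,-0.099,0.22,-10.4,-1],
    [0.206,-0.132,0.22,-13.1,-1],
    [0.24,-0.167,0.22,-15.7,-1],
    [0.272,-0.205,0.22,-18.3,-1],
    [0.301,-0.245,0.22,-20.9,-1],
    [0.327,-0.287,0.22,-23.5,-1],
    [0.327,-0.287,0.22,-23.5,-1],
  ],
  grip_force=40,
)

```text
time_s: 1.8
tool_pos: [0.5895, 0.3009, 0.6233]
tool_rot: [179.7, 0.2, 42.2]
force: [-1.2, -0.3, -0.0]
grip_width: 0.0869
```

Call:
carry_out(
  increments=[
    [0.023,-0.044,0,-2.6,-1],
    [0.043,-0.09,0,-5.2,-1],
    [0.059,-0.138,0,-7.8,-1],
    [0.071,-0.186,0,-10.5,-1],
    [0.08,-0.235,0,-13.1,-1],
    [0.085,-0.285,0,-15.7,-1],
    [0.086,-0.335,0,-18.3,-1],
    [0.084,-0.385,0,-20.9,-1],
    [0.078,-0.435,0,-23.5,-1],
    [0.068,-0.485,0,-26.1,-1],
    [0.054,-0.534,0,-28.7,-1],
    [0.036,-0.582,0,-31.4,-1],
    [0.015,-0.628,0,-34,-1],
    [-0.009,-0.673,0,-36.6,-1],
    [-0.037,-0.716,0,-39.2,-1],
    [-0.06,-0.74,-0.01,-40.5,-1],
    [-0.073,-0.764,-0.04,-41.8,-1],
    [-0.073,-0.764,-0.08,-41.8,-1],
    [-0.073,-0.764,-0.12,-41.8,-1],
    [-0.073,-0.764,-0.12,-41.8,-1],
  ],
)

```text
time_s: 3.8
tool_pos: [0.511, -0.4535, 0.4965]
tool_rot: [-179.4, 0.6, 1.3]
force: [1.0, 0.8, -0.3]
grip_width: 0.0872
```

```bash
python3 - <<'E'
from h import *
print(env.get_obs()['tool_pos'],env.get_obs()['tool_rot'],env.get_obs()['qpos'])
p,d=env.read_camera("scene");i=cv2.cvtColor(p,cv2.COLOR_RGB2BGR);cv2.imwrite("pics/s1.png",i)
E
```

```text
[ 0.51097074 -0.45345286  0.49647058] [-179.42493488    0.58441348    1.27500194] [ 17.51887102  23.45584414  32.01201203  69.56554301 -12.12335999
  91.04761021  48.57634833]
```

View pics/s1.png

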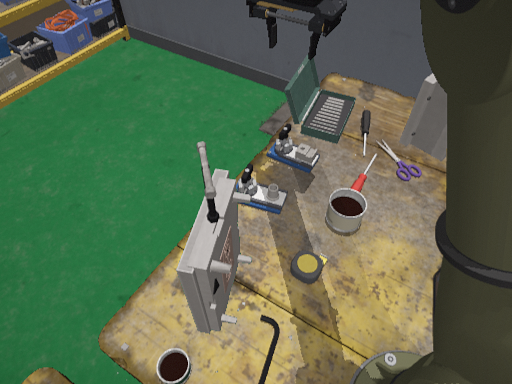

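The gripper is above the insert jig (fingers at about (272,30) and (318,40), handle at (285,135)), and the mould half is cleared. I'll descend in steps.

Call:
carry_out(
  increments=[
    [0,0,-0.04,0,-1],
    [0,0,-0.08,0,-1],
    [0,0,-0.12,0,-1],
    [0,0,-0.15,0,-1],
    [0,0,-0.165,0,-1],
    [0,0,-0.165,0,-1],
    [0,0,-0.165,0,-1],
    [0,0,-0.165,0,-1],
  ],
)

```text
time_s: 4.65
tool_pos: [0.5123, -0.4551, 0.3427]
tool_rot: [179.8, -0.2, 1.3]
force: [0.9, 0.4, 0.2]
grip_width: 0.0871
```

```bash
python3 - <<'E'
from h import *
print(env.get_obs()['tool_pos'],env.get_obs()['tool_rot'])
for n in("scene","top"):
  p,d=env.read_camera(n);i=cv2.cvtColor(p,cv2.COLOR_RGB2BGR)
  i=i[70:190,225:385] if n=="scene" else i[110:230,290:450]
  cv2.imwrite(f"pics/{n}2.png",cv2.resize(i,None,fx=5,fy=5,interpolation=cv2.INTER_CUBIC))
E
```

```text
[ 0.51233751 -0.4551296   0.34274827] [179.83010585  -0.19448592   1.33479743]
```

View pics/scene2.png

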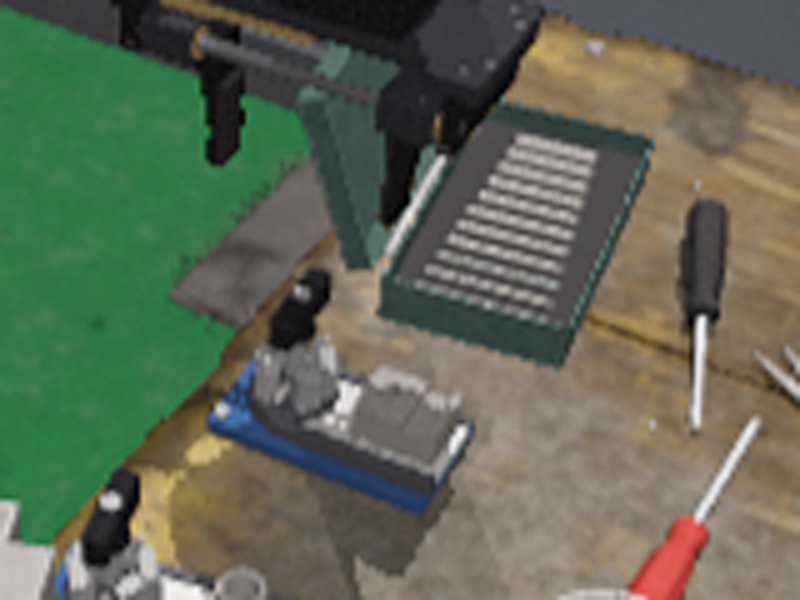

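View pics/top2.png

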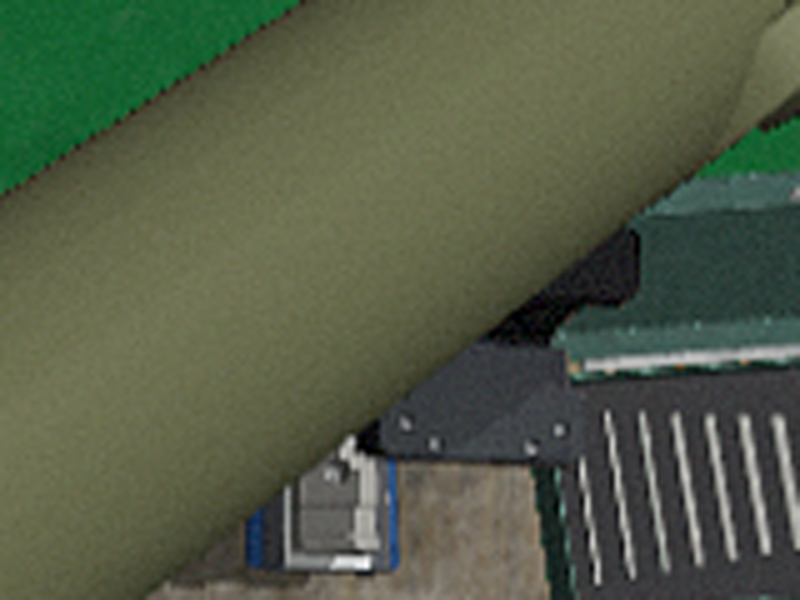

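The open jaws straddle the handle (fingers at (220,110) and (400,170) in the scene crop), with the tool over the handle. Next I go down to the grasp height.

Call:
carry_out(
  increments=[
    [-0.0005,0.001,-0.025,0,-1],
    [-0.0005,0.001,-0.05,0,-1],
    [-0.0005,0.001,-0.07,0,-1],
    [-0.0005,0.001,-0.085,0,-1],
    [-0.0005,0.001,-0.092,0,-1],
    [-0.0005,0.001,-0.092,0,-1],
    [-0.0005,0.001,-0.092,0,-1],
    [-0.0005,0.001,-0.092,0,-1],
  ],
)

```text
time_s: 5.55
tool_pos: [0.5116, -0.4538, 0.2492]
tool_rot: [179.9, -0.1, 1.3]
force: [0.7, 0.0, 0.3]
grip_width: 0.0871
```

```bash
python3 - <<'E'
from h import *
print(env.get_obs()['tool_pos'],env.get_obs()['tool_rot'])
for n in("scene",):
  p,d=env.read_camera(n);i=cv2.cvtColor(p,cv2.COLOR_RGB2BGR)
  i=i[90:165,235:335] if n=="scene" else i[110:230,290:450]
  cv2.imwrite(f"pics/{n}3.png",cv2.resize(i,None,fx=8,fy=8,interpolation=cv2.INTER_CUBIC))
E
```

```text
[ 0.51162731 -0.45376846  0.24916306] [ 1.79916350e+02 -1.00859028e-01  1.33344673e+00]
```

View pics/scene3.png

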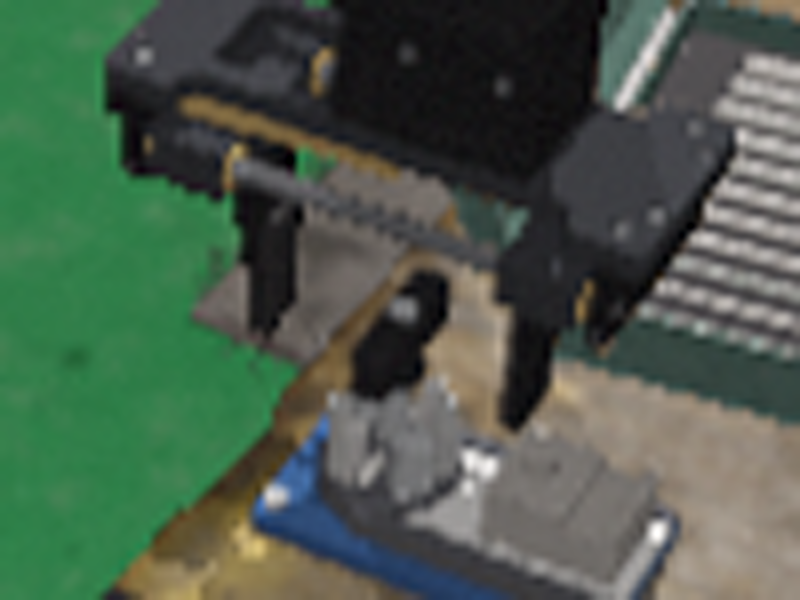

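The handle (405,330) sits midway between the fingertips (265,330) and (515,420). I'll close.

Call:
carry_out(
  increments=[
    [0,0,0,0,0],
    [0,0,0,0,0.4],
    [0,0,0,0,0.7],
    [0,0,0,0,1],
    [0,0,0,0,1],
    [0,0,0,0,1],
    [0,0,0,0,1],
    [0,0,0,0,1],
    [0,0,0,0,1],
    [0,0,0,0,1],
  ],
  grip_force=50,
)

```text
time_s: 6.6
tool_pos: [0.5108, -0.4535, 0.2478]
tool_rot: [-180.0, 0.1, 1.3]
force: [-2.6, 0.6, 0.7]
grip_width: 0.0171
```

Call:
carry_out(
  increments=[
    [0,0,0,0,1],
    [0,0,0,0,1],
    [0,0,0.005,0,1],
    [0,0,0.01,0,1],
    [0,0,0.01,0,1],
  ],
)

```text
time_s: 7.1
tool_pos: [0.5109, -0.4533, 0.2573]
tool_rot: [-180.0, 0.1, 1.3]
force: [-1.0, -2.3, -7.7]
grip_width: 0.0166
```

The spring load matches (about 7 N). I'll lift to 27–28 mm.

Call:
carry_out(
  increments=[
    [0,0,0.005,0,1],
    [0,0,0.01,0,1],
    [0,0,0.015,0,1],
    [0,0,0.018,0,1],
    [0,0,0.018,0,1],
    [0,0,0.018,0,1],
    [0,0,0.018,0,1],
  ],
)

```text
time_s: 7.8
tool_pos: [0.5109, -0.4533, 0.2753]
tool_rot: [-180.0, 0.1, 1.3]
force: [-2.9, -1.7, -10.5]
grip_width: 0.0166
```

Call:
carry_out(
  increments=[
    [0,0,0,-4,1],
    [0,0,0,-8,1],
    [0,0,0,-12,1],
    [0,0,0,-16,1],
    [0,0,0,-20,1],
    [0,0,0,-20,1],
    [0,0,0,-20,1],
  ],
)

```text
time_s: 8.5
tool_pos: [0.511, -0.4532, 0.2754]
tool_rot: [-180.0, 0.1, -18.6]
force: [-3.6, -1.9, -12.6]
grip_width: 0.0169
```

```bash
python3 - <<'E'
from h import *
o=env.get_obs();print(o['wrist_torque'],o['force'],o['tool_rot'])
E
```

```text
[-0.44906255  0.90324742 -0.03811158] [ -3.58038171  -1.85689677 -12.63083255] [-1.79998983e+02  6.66770339e-02 -1.85734774e+01]
```

Turning freely with low torque, so I continue to a total of -63°.

Call:
carry_out(
  increments=[
    [0,0,0,-4,1],
    [0,0,0,-8,1],
    [0,0,0,-12,1],
    [0,0,0,-16,1],
    [0,0,0,-20,1],
    [0,0,0,-24,1],
    [0,0,0,-28,1],
    [0,0,0,-32,1],
    [0,0,0,-36,1],
    [0,0,0,-40,1],
    [0,0,0,-43,1],
    [0,0,0,-43,1],
    [0,0,0,-43,1],
  ],
)

```text
time_s: 9.8
tool_pos: [0.511, -0.4532, 0.2755]
tool_rot: [180.0, 0.0, -61.6]
force: [-3.9, -1.4, -12.1]
grip_width: 0.017
```

```bash
python3 - <<'E'
from h import *
o=env.get_obs();print(o['wrist_torque'],o['force'],o['tool_rot'])
p,d=env.read_camera("scene");i=cv2.cvtColor(p,cv2.COLOR_RGB2BGR)[90:165,235:335]
cv2.imwrite(f"pics/s4.png",cv2.resize(i,None,fx=8,fy=8,interpolation=cv2.INTER_CUBIC))
E
```

```text
[-0.3839466   1.12167263  0.01591784] [ -3.91325796  -1.43233504 -12.10494957] [ 1.79964337e+02  4.37118376e-02 -6.15557241e+01]
```

View pics/s4.png

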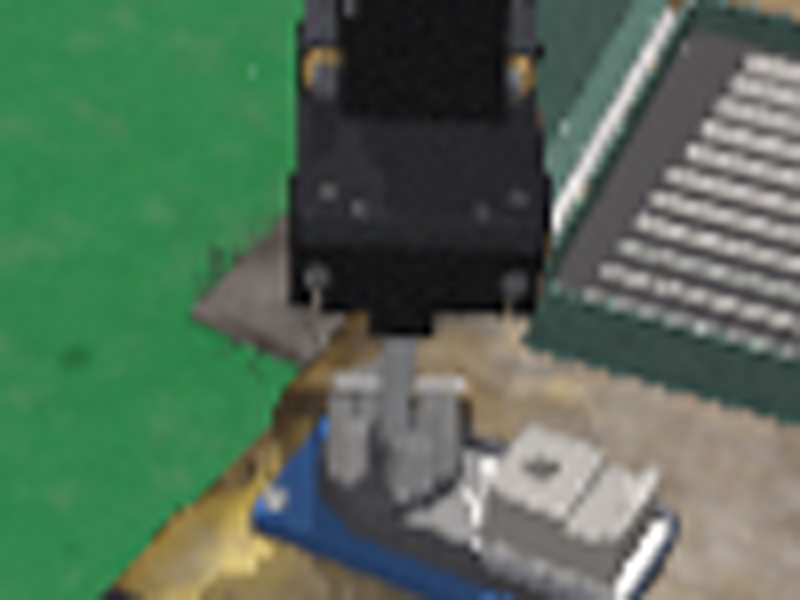

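The shaft shows raised at (398,390) and the gripper body stays clear of the green lid. I'll lower 12 mm until the notch takes the load.

Call:
carry_out(
  increments=[
    [0,0,-0.003,0,1],
    [0,0,-0.006,0,1],
    [0,0,-0.009,0,1],
    [0,0,-0.011,0,1],
    [0,0,-0.011,0,1],
  ],
)

```text
time_s: 10.35
tool_pos: [0.5111, -0.4533, 0.2647]
tool_rot: [180.0, 0.0, -61.6]
force: [-5.3, -0.2, -9.7]
grip_width: 0.0165
```

Call:
carry_out(
  increments=[
    [0,0,-0.002,0,1],
    [0,0,-0.002,0,1],
    [0,0,-0.002,0,1],
  ],
)

```text
time_s: 10.65
tool_pos: [0.5111, -0.4533, 0.2631]
tool_rot: [180.0, 0.0, -61.6]
force: [-5.3, -1.0, -9.1]
grip_width: 0.017
```

Call:
carry_out(
  increments=[
    [0,0,-0.001,0,1],
    [0,0,-0.001,0,1],
    [0,0,-0.001,0,1],
  ],
)

```text
time_s: 10.95
tool_pos: [0.511, -0.4535, 0.2628]
tool_rot: [-180.0, 0.0, -61.6]
force: [-6.3, 0.1, -5.5]
grip_width: 0.0168
```

Load is shifting onto the notch at a pull of about 15 mm. I'll release slowly.

Call:
carry_out(
  increments=[
    [0,0,0,0,0.6],
    [0,0,0,0,0.4],
    [0,0,0,0,0.2],
    [0,0,0,0,0],
    [0,0,0,0,-0.3],
    [0,0,0,0,-0.3],
    [0,0,0,0,-0.3],
  ],
)

```text
time_s: 11.65
tool_pos: [0.5118, -0.4533, 0.2623]
tool_rot: [-180.0, -0.1, -61.6]
force: [-0.2, -1.0, -1.1]
grip_width: 0.0539
```

Call:
carry_out(
  increments=[
    [0,0,0.01,0,-0.3],
    [0,0,0.03,0,-0.3],
    [0,0,0.06,0,-0.3],
    [0,0,0.1,0,-0.3],
    [0,0,0.14,0,-0.3],
    [0,0,0.18,0,-0.3],
    [0,0,0.22,0,-0.3],
    [0,0,0.25,0,-0.3],
    [0,0,0.25,0,-0.3],
    [0,0,0.25,0,-0.3],
  ],
)

```text
time_s: 12.65
tool_pos: [0.511, -0.4535, 0.5128]
tool_rot: [-180.0, -0.1, -61.7]
force: [0.0, 0.2, -0.8]
grip_width: 0.0568
```

```bash
python3 - <<'E'
from h import *
o=env.get_obs();print(o['force'],o['grip_width'],o['tool_pos'])
for n in("scene","top"):
  p,d=env.read_camera(n);i=cv2.cvtColor(p,cv2.COLOR_RGB2BGR)
  i=i[115:215,225:335] if n=="scene" else i[140:230,250:385]
  cv2.imwrite(f"pics/{n}5.png",cv2.resize(i,None,fx=5.9,fy=5.9,interpolation=cv2.INTER_CUBIC))
E
```

```text
[ 0.01018594  0.22385434 -0.76346752] 0.05675241607953229 [ 0.51096342 -0.45352476  0.51282702]
```

View pics/scene5.png

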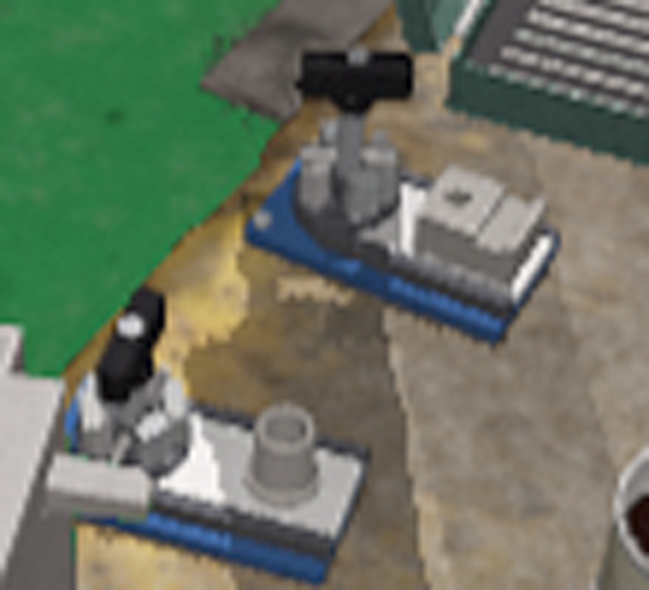

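View pics/top5.png

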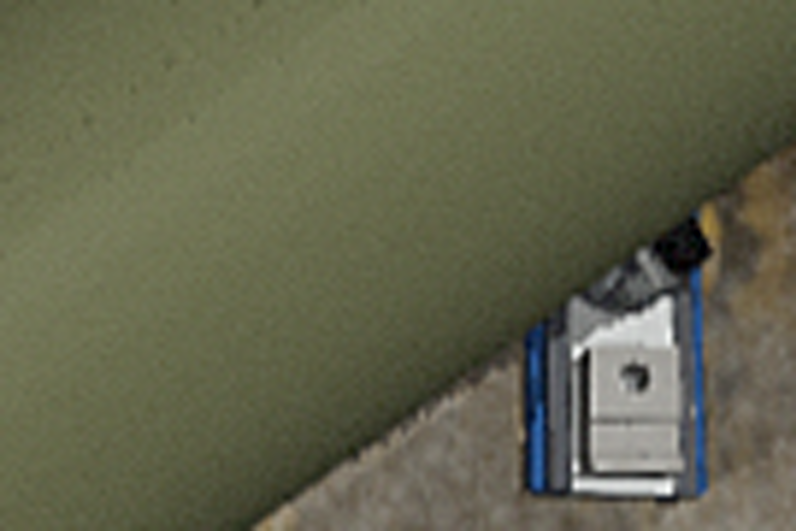

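```bash
python3 - <<'E'
from h import *
for z in (.092,.104,.107,.110): print(z,(proj("scene",np.array([.5117,-.4537,z]))-[225,115]+.4)*5.9)
p,d=env.read_camera("scene");
P=np.array([dep("scene",d,u,v) for v in range(122,134) for u in range(274,296) if d[v,u]>0]);P=P[P[:,2]>.075];print(P.max(0),P.min(0),np.percentile(P[:,2],90))
b=np.load("scene0.npy");m=np.abs(d-b)[160:190,230:260];print("bushing handle change",np.median(m),np.percentile(m,95))
print(env.get_obs()['time_s'])
E
```

```text
0.092 [355.29337323  78.73993537]
0.104 [356.93133263  58.18097855]
0.107 [357.34572067  52.97975936]
0.11 [357.76209618  47.75359433]
[ 0.53471451 -0.43544487  0.10993441] [ 0.48687124 -0.46829219  0.08086465] 0.10780526776401235
bushing handle change 0.0019324422 0.010485803
12.8
```

```bash
python3 - <<'E'
from h import *
a=cv2.imread("pics/scene0.png")
D=[];im=[]
for k in range(4):
  p,d=env.read_camera("scene");D.append(d);im.append(p.astype(float))
cv2.imwrite("pics/s6.png",cv2.resize(cv2.cvtColor(np.mean(im,0).astype(np.uint8),cv2.COLOR_RGB2BGR)[118:145,272:299],None,fx=22,fy=22,interpolation=cv2.INTER_NEAREST))
cv2.imwrite("pics/s6a.png",cv2.resize(a[118:145,272:299],None,fx=22,fy=22,interpolation=cv2.INTER_NEAREST))
d=np.mean(D,0);b=np.load("scene0.npy")
for n,x in(("before",b),("after",d)):
  P=np.array([dep("scene",x,u,v) for v in range(118,140) for u in range(270,300) if x[v,u]>0]);P=P[(P[:,2]>.075)&(abs(P[:,0]-.511)<.035)&(abs(P[:,1]+.453)<.035)]
  print(n,len(P),np.sort(P[:,2])[-60::6].round(4))
E
```

```text
before 117 [0.0908 0.0915 0.092  0.0922 0.0925 0.0928 0.0931 0.0935 0.0938 0.0945]
after 178 [0.1049 0.1058 0.1061 0.1065 0.1068 0.1071 0.1073 0.1075 0.1079 0.1081]
```

View pics/s6.png

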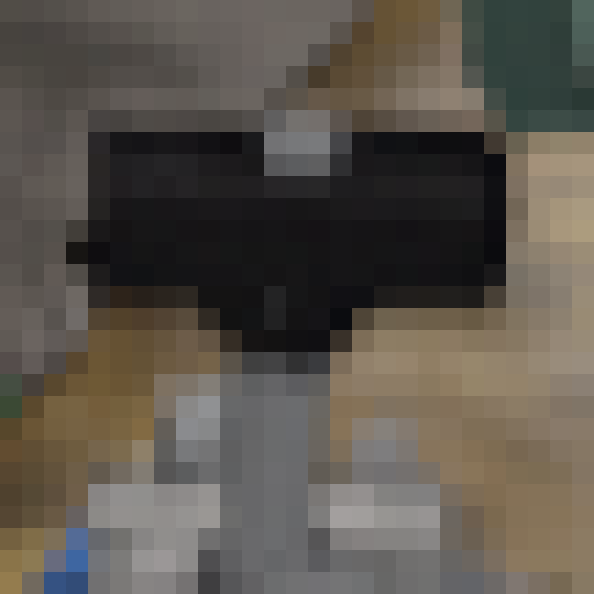

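View pics/s6a.png

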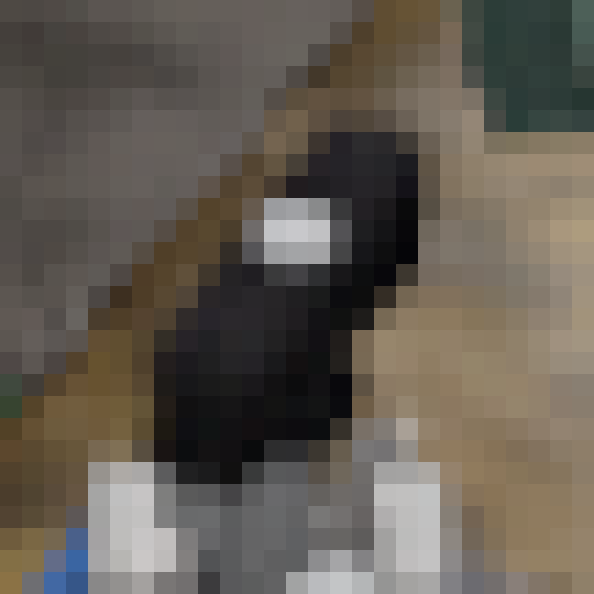

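The knob dot moved up from row 237 to row 145 in the crop (about 4.2 px, or 14.5 mm). Depth says +14.2 mm and the arm read +15 mm. All three agree with the rest notch.

```bash
python3 -c "
from cell import env
print(env.sign_off())"
```

```text
the job is handed in; nothing more can be done
None
```

The insert jig's plunger is retracted in its rest notch and stayed there after I let go. I handed the job in at about 13 s; sign-off reports no verdict.

**What I did:** I passed the arm over the mould half and gripped the T-handle across its width. I pulled it up about 27.5 mm, turned it 63° (1.1 rad) clockwise, lowered it until the notch took the load, then opened and backed off upward.

**Pull force:** It read 7.7 N at 10 mm and 10.5 N at 27.5 mm, matching the given spring. It started to drop at about 15 mm of pull, where the notch took over.

**Plunger after release:** The pull was about 15.0 mm by the arm just before release. After release, the image shift gave about 14.5 mm and depth gave about 14.2 mm. My first, coarser reading of the image shift gave about 13 mm. All are within 12.5 to 17.5 mm. The scene picture shows the handle turned and raised.

**Clear of everything:** After I backed off, the gripper was about 0.25 m above its release height and the force reading was about zero.

**Bushing jig:** I never went near its handle, and it looks unchanged in the scene picture. Depth there differed by a median of 2 mm and up to 10 mm at the 95th percentile. I put that down to noise at the edges and did not check it further.

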